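# Set the stop collar on the length-measuring bench

## Task

Set up the length-measuring bench for its next part: grip the sliding collar by the upright tab on top of it, slide it along the guide bar until its index finger stands opposite the arrow-shaped index plate (not the square one), stop it there, and only then let go, leaving it at rest at the arrow. Do not push about the steel master ring that lies on the table in front of the bench.

Things in the scene. Friction and masses are not known exactly. Their poses are not given: they have to be found in the camera images.
- collar: Aluminium collar, 50 mm diameter, 46 mm long, on the guide bar. Origin: its middle, on the bar's axis, 80 mm above the table; y along the bar (its only motion), z up, x to the far-side ledge. Grip tab on top: 16 mm along the bar, 32 mm across, from 25 to 75 mm above the origin. Thin index finger at y = 0 reaches 46 mm out to the ledge. Slides stiffly (3 N), stays where left.
- arrow_plate: Arrow-shaped steel plate fixed on the ledge, 44 mm long, 36 mm wide, 5 mm thick, pointing square at the bar. Origin: underside, on its centre line, 22 mm behind the tip, 75 mm from the bar's axis, 60 mm above the table; -x points at the bar, y along it. A square plate (34 mm, not the target) lies near the ledge's other end; which end varies. The collar starts between them.
- bench: Fixed granite base, 480 mm along y, 160 mm across, 30 mm high. Origin at table height below the bar. Steel guide bar, 20 mm diameter, along y, axis 80 mm up, between grey end blocks (tops 105 mm up, inner faces 380 mm apart). Ledge on the +x side, 50 to 100 mm from the bar's axis, top 60 mm up. The collar can travel 135 mm either way from the middle, at least 20 mm past either plate.
- master_ring: Bystander: loose plain steel ring gauge lying flat on the table on the robot's side of the bench, 68 mm outside and 36 mm inside diameter, 24 mm high. Origin: centre of its underside. Leave it where it is.

How it is judged:
On the way:
1. the collar is stopped at the arrow while the fingers still hold it (y of arrow_plate in the frame of collar between -0.01 and 0.01 m and linear speed of collar below 0.01 m/s and contact force between the fingers and collar above 0.5 N), for 0.2 s.
At the end, for the whole second after the job is handed in: The collar is released and at rest with its middle within 10 mm, along the bar, of the arrow plate's centre line (y of arrow_plate in the frame of collar between -0.01 and 0.01 m and linear speed of collar below 0.01 m/s and contact force between the fingers and collar below 0.1 N); the robot touches nothing.
It fails at once if the master ring is pushed more than 20 mm from its place (distance of master_ring from where it was at the start of the episode above 0.02 m).
It also fails if it takes over 32 s, if anything falls off the work surface, if the arm or the gripper's body presses on something with over 40 N, if the wrist force passes 120 N, or if a joint passes its speed limit or range.

## Robot

A 7-joint arm with a two-finger parallel gripper is mounted at the origin on the work surface. World frame = base frame: x ahead of the robot, y to its left, z up, the work surface at z = 0. Lengths are in m, angles in rad, forces in N, time in s.
With the tool pointing down it reaches from about 0.4 to 0.85 m from the base axis. Payload 10.4 kg.
Tool frame: the origin (TCP) lies on the centre line of the jaws, within the pads' length; the fingertips stand 8 mm ahead of it and the grasp point (between the pads) lies 11 mm behind it (r.finger_overhang is the distance from the TCP to the fingertips, in m); z points along the fingers, y is the line along which they close (so a half turn about z gives the same grasp; the last joint's range is limited). The gripper opens to 87 mm and grips with 3 to 60 N. Pads are 19 mm wide; open, the fingers measure 117 mm over their backs; the gripper's body (75 mm by 190 mm) begins 51 mm behind the grasp point.
Start: joints at [-1.299, 0.332, -0.065, 1.46, 0.022, 1.35, -0.088], TCP at [0.182, 0.598, 0.231] pointing down, gripper open.
Joint ranges: [-2.6, 2.6], [-0.5, 2.12], [-1.47, 1.34], [0.16, 2.42], [-1.27, 4.41], [0.06, 2.06], [-2.6, 2.6]. Speed limits (rad/s): [2.22, 2.22, 2.79, 2.79, 3.14, 3.14, 3.14].

## Interface

Orientations are given as a unit quaternion [x, y, z, w].
In Python, from bench import r, vision gives the robot as it stands.
- The arm moves only by the tool drive_tool, never from a script. Its argument "series" is a list of rows, each a list of 2 entries, a list of its own where there are three numbers: the shift along the world's x, y, z in cm, then the turn about the world's z in degrees. A call has exactly 10 rows; each row shifts and turns the commanded pose from where the row before left it; what a row does not reach is not made up. A row lasts 1/8 s, in which the tool goes at most 62.5 mm and 10.7 degrees, less where a joint would pass 70% of its speed; a pose out of reach is approached as far as the arm can. A call with a gripper value outside its range is refused whole. "hand" is the closure, from 0 (fully open) to 1 (shut), set as the call begins (left out, the last holds). The fingers move at their own pace and stop on an object; "newtons" is the grip in N (left out, the last holds). Time passes only in rows, so rows that do not move let the fingers close, or fill a call up. It gives the time, the measured TCP pose, the force, the opening and the grip force at its end, in the units of the state.
- r.read_state(): the state, without advancing time (a new reading comes with each control period).
- vision.camera(name): name is "scene" or "side" or "wrist"; returns a dict with "color" (420x560x3 uint8, red, green, blue), "intrinsics" (3x3 intrinsics, pixels), "k1" (the pictures are not rectified: a ray, as slopes to the right and down, at radius r is drawn at 1 + k1 r^2 times it, then the intrinsics apply), "R" (3x3) and "t" (3): a world point X has camera coordinates R X + t; the wrist camera has in their place "mount" (4x4, takes a point from camera to tool coordinates, whose origin is the TCP and whose axes are the flange's). Camera axes: x right, y down, z forward; pixel columns grow to the right and rows downward; lengths in m; the calibration is good to about 2 mm. A picture is of the moment at which its call begins: read the wrist's pose just before it. There is no depth.
- r.close_job(): hands the job in; it is judged then, once.
The state is a dict: "time": time; "joint_positions": joint angles; "joint_vel": joint speeds; "joint_torque": joint torques, N m; "ee_pos": TCP position; "eef_rot": TCP orientation; "ft_force": force on the tool from outside, world axes, zero at the start; "torque": the same for the moment, N m; "width": finger opening in m; "grip_force": force on a finger pad.
Only numpy, scipy, OpenCV 4.12 (cv2) and the standard library are available. Lean on these libraries where they do the work, as an engineer would, in place of code of your own. Each camera call takes 0.05 s, during which the arm holds its last target. There are 200 camera calls.

## Working session

There is one attempt and no reset: what is moved stays moved. The work goes in short steps, Python scripts to look and compute and a tool call to move; the robot and the scene stay as the last step left them, time stands still between calls to the robot, and variables do not carry over. Pictures are saved under pics/ and viewed, at most 10 in all, crops included, and the job is handed in when it is done.

Besides the shell and the picture viewer there is one more tool, called after "Request:" as name(argument=value, ...) on one line, values as JSON. drive_tool: Moves the arm, as the interface text tells. Its arguments: {"type":"object","properties":{"series":{"type":"array"},"hand":{"type":"number"},"newtons":{"type":"number"}},"required":["series"]}

```bash
mkdir -p pics; ls; python3 - <<'E'
from bench import r, vision
import cv2,pickle
s=r.read_state(); print(s)
d={}
for n in ("scene","side"):
    c=vision.camera(n); d[n]=c
    cv2.imwrite(f"pics/{n}0.png",c["color"][:,:,::-1]); print(n,c["intrinsics"],c["k1"],c["R"],c["t"])
pickle.dump(d,open("cams.pkl","wb"))
E
```

```text
pics
{'time': 0.0, 'joint_positions': array([-1.298615  ,  0.33287532, -0.06468376,  1.46093165,  0.02160827,
        1.34983112, -0.08849594]), 'joint_vel': array([-0.0007641 ,  0.00026353,  0.00083299,  0.00074077,  0.00027144,
       -0.00197477, -0.00067481]), 'joint_torque': array([-1.56473183e-03, -6.23253322e+01,  2.36337713e-02, -3.89908469e+01,
       -6.14277623e-02,  3.95833421e-02,  1.34241718e-04]), 'ee_pos': array([0.18149535, 0.59770292, 0.22975632]), 'eef_rot': array([ 1.46851965e-01,  9.89158251e-01, -6.71966171e-04, -6.29652274e-05]), 'ft_force': array([-0.50522153, -0.26552725,  1.14059051]), 'torque': array([ 0.03058046, -0.00356997, -0.03378192]), 'grip_force': 0.0, 'width': 0.08716660500562853}
scene [[532.62731701   0.         280.75419061]
 [  0.         532.62731701 221.45237632]
 [  0.           0.           1.        ]] -0.11973053328249472 [[-0.78819844  0.61521439  0.01595206]
 [ 0.48919156  0.64204723 -0.59031091]
 [-0.37340974 -0.45747852 -0.80701832]] [ 0.39532772 -0.24561152  1.0775219 ]
side [[394.46856844   0.         286.64709273]
 [  0.         394.46856844 210.51728977]
 [  0.           0.           1.        ]] -0.102198320884112 [[-0.73612038 -0.67670277  0.01414721]
 [-0.50264504  0.53254277 -0.6809891 ]
 [ 0.45329322 -0.50840098 -0.73215688]] [0.39935342 0.32381762 0.48926694]
```

View pics/scene0.png

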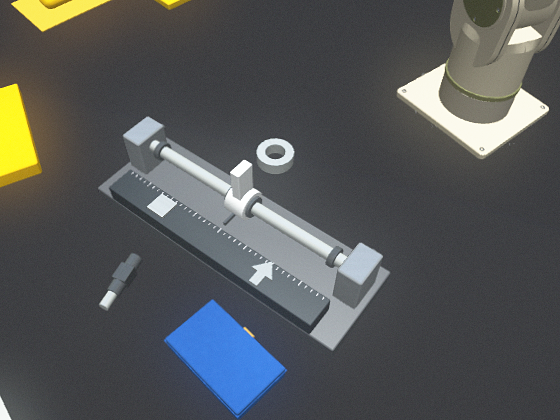

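View pics/side0.png

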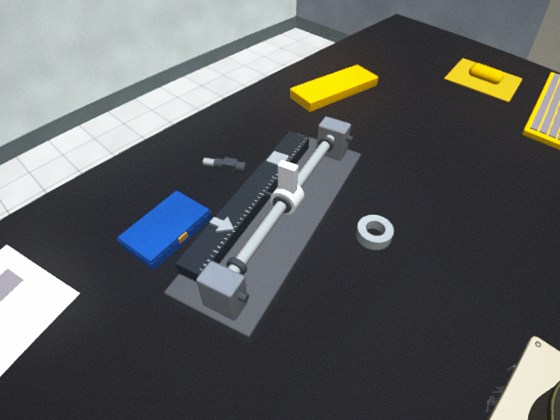

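The scene view shows the arrow at about (262,272) with its tip toward the bar, the square at (162,205), the collar tab's top at (243,167) and the ring at (275,155). In the side view the arrow is at (222,225), the square at (278,158), the tab at (288,170) and the ring at (375,232).

```bash
cat > h.py <<'E'
import numpy as np,cv2
def ray(c,uv):
    uv=np.array(uv,float).reshape(-1,1,2)
    n=cv2.undistortPoints(uv,c["intrinsics"],np.array([c["k1"],0,0,0.])).reshape(-1,2)
    d=np.c_[n,np.ones(len(n))]@c["R"]
    return -c["R"].T@c["t"],d
def plane(c,uv,z):
    o,d=ray(c,uv); return o+d*((z-o[2])/d[:,2])[:,None]
def proj(c,X):
    p=np.atleast_2d(X)@c["R"].T+c["t"]; n=p[:,:2]/p[:,2:]; n=n*(1+c["k1"]*(n**2).sum(1))[:,None]
    return n*np.diag(c["intrinsics"])[:2]+c["intrinsics"][:2,2]
def blobs(c,box,th):
    u0,v0,u1,v1=box; g=cv2.cvtColor(c["color"],cv2.COLOR_RGB2GRAY)[v0:v1,u0:u1]
    cs,_=cv2.findContours((g>th).astype('uint8'),0,cv2.CHAIN_APPROX_NONE)
    k=max(cs,key=cv2.contourArea); return k.reshape(-1,2)+[u0,v0]
def cen(k):
    m=cv2.moments(k.reshape(-1,1,2).astype(np.int32)); return np.array([m['m10'],m['m01']])/m['m00']
E
python3 - <<'E'
import pickle,numpy as np,cv2
from h import *
d=pickle.load(open("cams.pkl","rb")); S=d["scene"];D=d["side"]
for n,c,bs in (("scene",S,[(243,256,282,290),(145,192,180,220)]),("side",D,[(206,214,238,238),(266,150,290,166)])):
    for b in bs:
        k=blobs(c,b,170); p=plane(c,cen(k),.065)[0]
        P=plane(c,k,.065)[:,:2]; print(n,b,cv2.contourArea(k.reshape(-1,1,2).astype(np.int32)),cen(k),p,cv2.minAreaRect(P.astype(np.float32)*1000))
# bar axis: midpoints of bright run, scanning columns in scene
g=cv2.cvtColor(S["color"],cv2.COLOR_RGB2GRAY)
for n,c,cols in(("scene",S,[(180,150,172),(195,158,182),(210,165,190),(270,200,228),(290,210,240),(310,222,252)]),):
    pts=[]
    for u,a,b in cols:
        v=np.where(g[a:b,u]>130)[0]+a; pts.append((u,v.mean())); print(u,v.min(),v.max())
    P=plane(c,pts,.083); print(P)
    f=cv2.fitLine(P[:,:2].astype(np.float32),cv2.DIST_L2,0,.01,.01).ravel(); print(f,np.degrees(np.arctan2(f[1],f[0])))
im=[cv2.resize(S["color"][150:230,210:280],None,fx=6,fy=6),cv2.resize(D["color"][145:225,255,:] if 0 else D["color"][150:230,255:315],None,fx=6,fy=6)]
cv2.imwrite("pics/crop1.png",np.hstack(im)[:,:,::-1])
E
```

```text
scene (243, 256, 282, 290) 292.5 [261.51908832 272.17150997] [0.60854653 0.09093857 0.065     ] ((608.4185791015625, 90.38711547851562), (41.69234848022461, 30.64845848083496), 43.90851593017578)
scene (145, 192, 180, 220) 340.5 [161.62359276 204.79148311] [ 0.65972232 -0.1007877   0.065     ] ((657.4143676757812, -101.89195251464844), (39.093143463134766, 33.72012710571289), 16.512065887451172)
side (206, 214, 238, 238) 154.0 [221.72619048 223.44480519] [0.60972316 0.0919824  0.065     ] ((612.1090087890625, 92.17979431152344), (35.07754898071289, 31.6163387298584), 55.90899658203125)
side (266, 150, 290, 166) 184.5 [278.55284553 158.59801265] [ 0.65769655 -0.0999235   0.065     ] ((654.2063598632812, -100.98283386230469), (47.551387786865234, 36.0741081237793), 15.592704772949219)
180 150 171
195 158 181
210 165 189
270 200 227
290 212 239
310 224 251
[[ 0.59422045 -0.14837336  0.083     ]
 [ 0.58492438 -0.11769471  0.083     ]
 [ 0.5744836  -0.09004054  0.083     ]
 [ 0.5434397   0.02537872  0.083     ]
 [ 0.53292061  0.06015101  0.083     ]
 [ 0.52322256  0.09452938  0.083     ]]
[ 0.27783144 -0.9606298   0.5588685  -0.02934158] -73.86917
```

View pics/crop1.png

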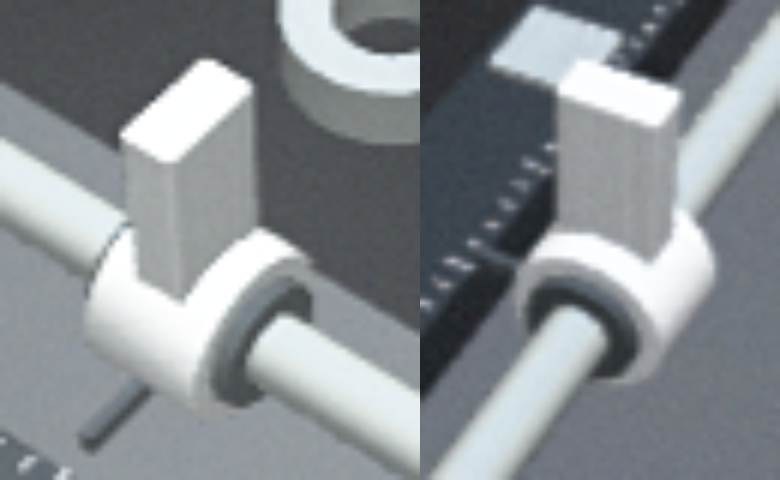

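The crop shows the tab's top face clearly. It is centred near (241.3,168.0) in the scene view and (287.9,165.1) in the side view.

```bash
python3 - <<'E'
import pickle,numpy as np,cv2
from h import *
d=pickle.load(open("cams.pkl","rb")); S=d["scene"];D=d["side"]
cs=np.array([(208,58),(255,88),(175,163),(122,133)])/6+[209.6,149.6]
cd=(np.array([(575,58),(682,93),(665,128),(558,92)])-[420,0])/6+[254.6,149.6]
for c,k in((S,cs),(D,cd)):
    P=plane(c,k,.155); e=P-np.roll(P,-1,0); print(P.mean(0),np.linalg.norm(e,axis=1),np.degrees(np.arctan2(e[:,1],e[:,0])))
for c,hor,idx in((S,0,[180,190,200,210,270,280,290,300,310]),(D,1,[175,180,210,220,230,240,250])):
    g=cv2.cvtColor(c["color"],cv2.COLOR_RGB2GRAY); pts=[]
    for i in idx:
        if not hor: y=160+(i-180)*.63; line=g[int(y)-18:int(y)+18,i]; o=int(y)-18
        else: x=318-(i-150)*.66; line=g[i,int(x)-25:int(x)+25]; o=int(x)-25
        v=np.where(line>150)[0]; m=o+v.mean(); pts.append((i,m) if not hor else (m,i)); print(i,len(v),o+v.min(),o+v.max(),end='; ')
    P=plane(c,pts,.08)[:,:2]; f=cv2.fitLine(P.astype(np.float32),cv2.DIST_HUBER,0,.001,.001).ravel()
    print('\n',f,np.degrees(np.arctan2(f[1],f[0])), (P-f[2:])@[-f[1],f[0]]*1000)
for c,b in((S,(252,135,300,178)),(D,(350,208,400,252))):
    k=blobs(c,b,120); print('ring',plane(c,cen(k),.02))
E
```

```text
[ 0.56014995 -0.01966392  0.155     ] [0.01497246 0.02970168 0.01579649 0.03080785] [ -77.49096237 -164.89998207  106.61648246   13.54913676]
[ 0.56066225 -0.01945784  0.155     ] [0.03243933 0.01518062 0.03208152 0.01508438] [  16.49345224  -65.95737231 -163.77307138  115.46586451]
180 13 154 166; 190 12 161 172; 200 13 167 187; 210 13 173 185; 270 26 201 233; 280 27 207 240; 290 28 213 246; 300 27 219 252; 310 30 225 258; 
 [ 0.25395936 -0.9672149   0.55822086 -0.01671961] -75.28806 [-0.60584537 -0.2297199   1.10061859 -0.27381628  0.40164734 -0.74315915
  1.12417043  0.10614193 -0.8802589 ]
175 29 279 308; 180 25 279 304; 210 15 271 293; 220 13 263 275; 230 13 256 268; 240 14 248 261; 250 14 241 254; 
 [ 0.33731192 -0.94139296  0.5537772   0.02577753] -70.28681 [ 3.27794979  1.5707949  -8.53986278 -1.45926562 -0.07513851  1.98309218
  3.24230224]
ring [[ 0.42890076 -0.11201623  0.02      ]]
ring [[ 0.42713728 -0.1169621   0.02      ]]
```

Tab at (0.560,-0.020), with edges of 15 x 31 mm as expected. Bench yaw is about 15°. The arrow is 95 mm further along the bar and 76 mm off its axis, which matches the given 75 mm. I'll move above the tab.

Request:
drive_tool(series=[[[2.6, -4.2, 0], 3.2], [[2.6, -4.2, 0], 3.2], [[2.6, -4.2, 0], 3.2], [[2.6, -4.2, 0], 3.2], [[2.6, -4.2, 0], 3.2], [[2.6, -4.2, 0], 3.2], [[2.6, -4.2, 0], 3.2], [[2.6, -4.2, 0], 3.2], [[2.6, -4.2, 0], 3.2], [[2.6, -4.2, 0], 3.2]], hand=0, newtons=30)

```text
time: 1.35
ee_pos: [0.4421, 0.1765, 0.2305]
eef_rot: [-0.132, 0.991, 0.0, -0.0]
ft_force: [0.5, -0.3, 0.4]
width: 0.0869
grip_force: 0.0
```

Request:
drive_tool(series=[[[2, -3.3, 0], 0], [[2, -3.3, 0], 0], [[2, -3.3, 0], 0], [[2, -3.3, 0], 0], [[2, -3.3, 0], 0], [[1.8, -3.1, 0], 0], [[0, 0, 0], 0], [[0, 0, 0], 0], [[0, 0, 0], 0], [[0, 0, 0], 0]])

```text
time: 2.6
ee_pos: [0.5594, -0.0171, 0.2306]
eef_rot: [-0.132, 0.991, 0.0, 0.0]
ft_force: [-0.3, 0.2, 0.4]
width: 0.0869
grip_force: 0.0
```

```bash
python3 - <<'E'
from bench import r, vision
import cv2,pickle,numpy as np
from h import *
from scipy.spatial.transform import Rotation as Ro
s=r.read_state(); c=vision.camera("wrist"); print(s["ee_pos"],s["eef_rot"],s["joint_positions"],c["mount"])
M=np.eye(4); M[:3,:3]=Ro.from_quat(s["eef_rot"]).as_matrix(); M[:3,3]=s["ee_pos"]; T=np.linalg.inv(M@c["mount"])
c["R"],c["t"]=T[:3,:3],T[:3,3]; pickle.dump(c,open("w.pkl","wb"))
print(proj(c,[[.5604,-.0196,.155],[.5359,.0719,.155],[.6091,.0915,.065]]))
cv2.imwrite("pics/w1.png",c["color"][:,:,::-1])
E
```

```text
[ 0.55939198 -0.01708825  0.23063253] [-1.32117599e-01  9.91234025e-01  2.17995557e-04  2.28722833e-05] [-0.49681622  0.19376788  0.51233162  1.6628816  -0.09829304  1.31053668
  1.86866142] [[ 1.82324697e-03 -9.54238911e-01 -2.99039758e-01  8.23980463e-02]
 [ 9.99998271e-01  1.63071613e-03  8.93362948e-04 -1.06673364e-03]
 [-3.64832730e-04 -2.99040870e-01  9.54240234e-01 -1.54145675e-01]
 [ 0.00000000e+00  0.00000000e+00  0.00000000e+00  1.00000000e+00]]
[[284.23857867 221.35628767]
 [397.64739732 221.76910043]
 [363.32479457 255.61209612]]
```

View pics/w1.png

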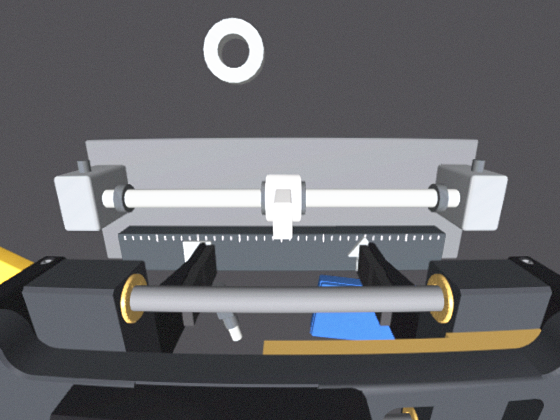

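The wrist view shows the bar level in the picture, the tab at about (283,228) and the arrow tip at about (364,236). Both agree with my predictions, so I'll descend and then close.

Request:
drive_tool(series=[[[0.1, -0.2, -1.3], 0], [[0, 0, -1.5], 0], [[0, 0, -1.5], 0], [[0, 0, -1.5], 0], [[0, 0, -1.5], 0], [[0, 0, -1.5], 0], [[0, 0, -1.0], 0], [[0, 0, -0.8], 0], [[0, 0, 0], 0], [[0, 0, 0], 0]])

```text
time: 3.9
ee_pos: [0.5609, -0.0199, 0.125]
eef_rot: [-0.131, 0.991, 0.0, 0.0]
ft_force: [0.2, 0.3, 0.8]
width: 0.0866
grip_force: 0.0
```

Request:
drive_tool(series=[[[0, 0, 0], 0], [[0, 0, 0], 0], [[0, 0, 0], 0], [[0, 0, 0], 0], [[0, 0, 0], 0], [[0, 0, 0], 0], [[0, 0, 0], 0], [[0, 0, 0], 0], [[0, 0, 0], 0], [[0, 0, 0], 0]], hand=1, newtons=30)

```text
time: 5.15
ee_pos: [0.5606, -0.02, 0.1246]
eef_rot: [-0.131, 0.991, 0.0, -0.0]
ft_force: [-0.2, -1.1, 0.3]
width: 0.0159
grip_force: 30.0
```

Gripped, with a 15.9 mm opening. Next I'll slide about 80 mm and check.

Request:
drive_tool(series=[[[-0.2, 0.76, 0], 0], [[-0.2, 0.76, 0], 0], [[-0.2, 0.76, 0], 0], [[-0.21, 0.77, 0], 0], [[-0.21, 0.77, 0], 0], [[-0.21, 0.77, 0], 0], [[-0.21, 0.77, 0], 0], [[-0.21, 0.77, 0], 0], [[-0.21, 0.77, 0], 0], [[-0.21, 0.77, 0], 0]])

```text
time: 6.4
ee_pos: [0.5396, 0.0572, 0.1246]
eef_rot: [-0.131, 0.991, 0.0, -0.0]
ft_force: [-2.5, -4.3, 2.0]
width: 0.0156
grip_force: 30.0
```

```bash
python3 - <<'E'
from bench import r, vision
import cv2,pickle,numpy as np
from h import *
s=r.read_state(); print(s["ee_pos"],s["ft_force"],s["grip_force"],s["width"])
S=vision.camera("scene");D=vision.camera("side")
pickle.dump((S,D),open("c2.pkl","wb"))
cv2.imwrite("pics/c2.png",np.hstack([cv2.resize(S["color"][210:300,220:300],None,fx=5,fy=5),cv2.resize(D["color"][190:280,195:265],None,fx=5,fy=5)])[:,:,::-1])
E
```

```text
[0.53958578 0.05723144 0.1245554 ] [-2.4574387  -4.33156656  1.9981767 ] 29.999390551820397 0.015649315506818477
```

View pics/c2.png

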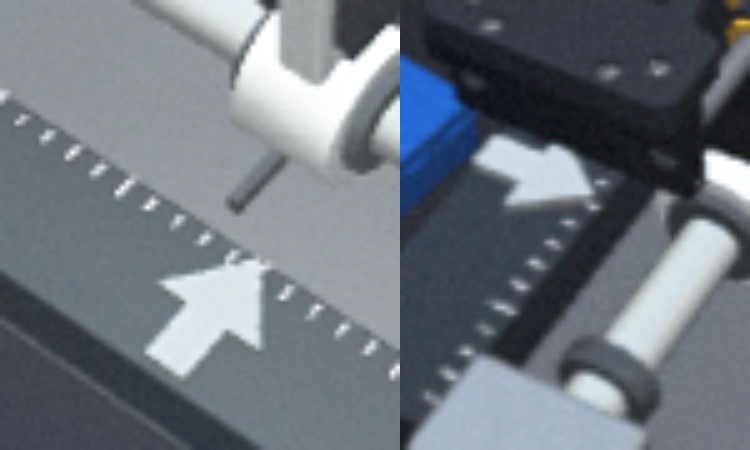

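The scene crop shows the finger tip at crop (236,206), just short of the arrow tip at (270,265). The arrow's tail middle is at about (163,363).

```bash
python3 - <<'E'
import pickle,numpy as np
from h import *
S,D=pickle.load(open("c2.pkl","rb"))
q=lambda x,y:[x/5+219.6,y/5+209.6]
f=plane(S,[q(236,206),q(285,160)],.08); a=plane(S,[q(270,265),q(163,363)],.065)
u=np.array([-np.sin(np.radians(15)),np.cos(np.radians(15)),0])
print(f,a,f@u,a@u, 'arrow centroid',np.array([.6091,.0915,0])@u,'tcp',np.array([.5396,.0572,0])@u)
E
```

```text
[[0.58654609 0.07443561 0.08      ]
 [0.56573747 0.07039291 0.08      ]] [[0.58516341 0.08869113 0.065     ]
 [0.62873461 0.0960895  0.065     ]] [-0.07991002 -0.0784293 ] [-0.06578239 -0.06991316] arrow centroid -0.06926446726649563 tcp -0.08440779947358547
```

Gap estimates run from 11 to 15 mm, so I'll move 13 mm and hold, then look again.

Request:
drive_tool(series=[[[-0.06, 0.25, 0], 0], [[-0.06, 0.25, 0], 0], [[-0.06, 0.25, 0], 0], [[-0.06, 0.25, 0], 0], [[-0.06, 0.25, 0], 0], [[0, 0, 0], 0], [[0, 0, 0], 0], [[0, 0, 0], 0], [[0, 0, 0], 0], [[0, 0, 0], 0]])

```text
time: 7.75
ee_pos: [0.5364, 0.0692, 0.1246]
eef_rot: [-0.131, 0.991, 0.0, -0.001]
ft_force: [-5.9, -3.5, 6.1]
width: 0.0157
grip_force: 30.0
```

```bash
python3 - <<'E'
from bench import r, vision
import cv2,pickle,numpy as np
from h import *
s=r.read_state(); print(s["ee_pos"],s["ft_force"],s["grip_force"],s["width"])
S=vision.camera("scene"); pickle.dump(S,open("c3.pkl","wb"))
cv2.imwrite("pics/c3.png",cv2.resize(S["color"][220:290,235:295],None,fx=8,fy=8)[:,:,::-1])
E
```

```text
[0.53638009 0.06915637 0.12455211] [-5.9400735 -3.4620658  6.122323 ] 30.000317143276334 0.015700929533135885
```

View pics/c3.png

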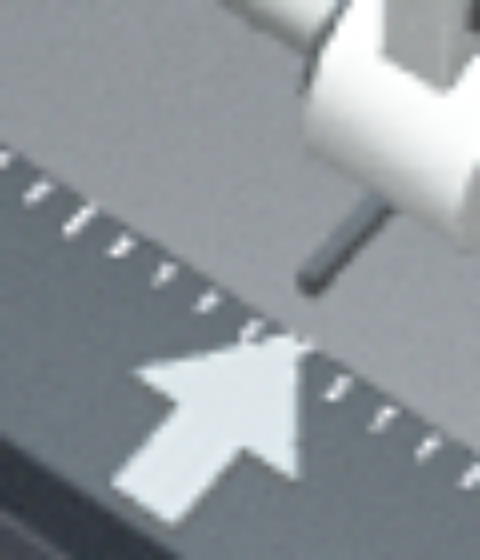

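The finger tip at crop (310,282) now stands nearly above the arrow tip at (310,343). Next I'll compute the offset, taking the finger's height into account.

```bash
python3 - <<'E'
import pickle,numpy as np
from h import *
S=pickle.load(open("c3.pkl","rb"))
q=lambda x,y:[x/8+234.6,y/8+219.6]
f=plane(S,[q(310,282),q(385,205)],.08); a=plane(S,[q(310,343),q(147,502),q(216,425)],.065)
for y in(14,15,16):
  u=np.array([-np.sin(np.radians(y)),np.cos(np.radians(y)),0]); print(f@u,a@u)
k=blobs(S,(243,256,282,290),170); print(plane(S,cen(k),.065)@u)
E
```

```text
[-0.05810552 -0.05778453] [-0.05591984 -0.0578654  -0.05831669]
[-0.06833528 -0.06764325] [-0.06619598 -0.06890067 -0.06900798]
[-0.07854422 -0.07748136] [-0.07645195 -0.07991494 -0.07967824]
[-0.08037407]
```

The finger is level with the arrow's centre line to within about 2 mm, and the collar has been held still. Next: release, then lift.

Request:
drive_tool(series=[[[0, 0, 0], 0], [[0, 0, 0], 0], [[0, 0, 0], 0], [[0, 0, 0], 0], [[0, 0, 0], 0], [[0, 0, 0], 0], [[0, 0, 0], 0], [[0, 0, 0], 0], [[0, 0, 0], 0], [[0, 0, 0], 0]], hand=0)

```text
time: 9.05
ee_pos: [0.5369, 0.0693, 0.1246]
eef_rot: [-0.131, 0.991, 0.0, -0.0]
ft_force: [0.5, -0.8, 0.4]
width: 0.0866
grip_force: 0.0
```

Request:
drive_tool(series=[[[0, 0, 1], 0], [[0, 0, 1.5], 0], [[0, 0, 1.5], 0], [[0, 0, 1.5], 0], [[0, 0, 1.5], 0], [[0, 0, 1.5], 0], [[0, 0, 1], 0], [[0, 0, 0], 0], [[0, 0, 0], 0], [[0, 0, 0], 0]])

```text
time: 10.3
ee_pos: [0.5366, 0.0692, 0.219]
eef_rot: [-0.131, 0.991, -0.0, -0.001]
ft_force: [0.4, -0.6, -1.3]
width: 0.087
grip_force: 0.0
```

```bash
python3 - <<'E'
from bench import r, vision
import cv2
s=r.read_state(); print(s["time"],s["ee_pos"],s["ft_force"],s["width"])
S=vision.camera("scene")
cv2.imwrite("pics/c4.png",cv2.resize(S["color"][220:290,235:295],None,fx=8,fy=8)[:,:,::-1])
E
```

```text
10.3 [0.53658483 0.06919213 0.21899341] [ 0.35853486 -0.57426234 -1.26721795] 0.0869776477285582
```

View pics/c4.png

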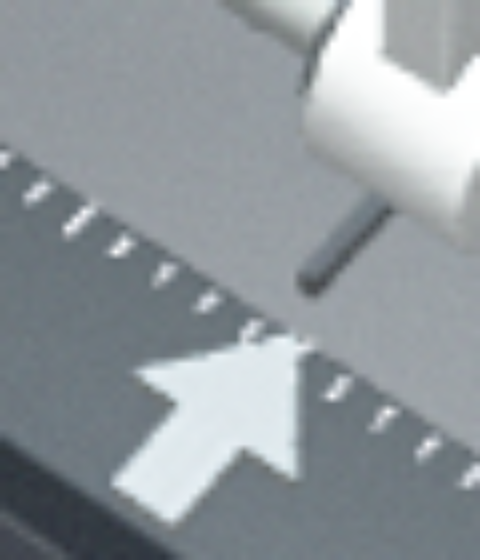

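The picture is unchanged: the finger tip is still at crop (310,282), the collar stayed put and the gripper is clear above it.

```bash
python3 -c "
from bench import r
print(r.close_job())"
```

```text
the job is handed in; nothing more can be done
None
```

The collar was slid to the arrow plate, held still there, then released; its index finger measures within about 3 mm of the arrow's centre line, the arm stayed well away from the master ring, and the job was handed in at about 10.4 s, though the hand-in returned no verdict.

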